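Set up the tub checking station and check one tub

TASK

Set up the tub checking station: slide the aluminium format plate, nose first with its handle upward, down into the sloping pocket until it is fully home, and let go of it. Then take the tub of cotton buds, press it down centrally on the orange sprung pad until the pad is fully down, let the pad come up again and leave the tub standing upright on it. Keep the tub upright, and leave the two white cotton cones and the steel gauge block where they stand.

Things in the scene. Friction and masses are not known exactly. Their poses are not given: they have to be found in the camera images.
- format_plate: loose aluminium plate, 140 long (its x) x 90 wide (its y) x 6 mm thick, about 0.23 kg, starts flat on the worktop. Origin: centre of its underside; z is square out of the face that carries the handle. The nose (five round studs) is the edge at x = -70 mm; a yellow stripe marks the other end.
- plate_handle (a point): middle of the top of the plate's solid black bar handle: at plate x = +35, y = 0, z = 40 mm. The bar is 12 mm thick along the plate's x (grip it across this), 60 mm long along its y, and stands on the plate's face from z = 6 to 40 mm. Axes as the plate's.
- pocket: fixed blue bed on the station (grey base 170 x 260 x 12 mm), leaning 35 degrees from level, low edge toward the robot. Origin: middle of the pocket's stop at its bottom, on the bed's surface; x runs up the slope, y level across, z square out of the bed. Bed 114 mm wide, to x = 160 mm. Plate home: nose on the stop, plate origin at x = 70, y = 0, z = 0 mm, axes parallel to the pocket's.
- pocket_mouth (a point): middle of the pocket's mouth, on the bed at pocket x = 55 mm. The pocket covers x = 0 to 55 mm: clear cover in an aluminium frame 8.5 mm above the bed, 4 mm thick, with an upturned lip to x = 67, z = 18 mm; side walls 93 mm apart, flared outward from x = 55 to 78 mm. Above that the bed is bare. Axes as the pocket's.
- bud_tub: clear tub full of cotton buds with a white top, loose, 59 mm diameter at the top, 80 mm high, about 0.12 kg, stands upright on the worktop; origin: centre of its underside, z up
- pad_top (a point): centre of the top face of the orange sprung pad on the station, a disc of 64 mm diameter that stands 36 mm above the worktop when up, and moves straight down. To the right of the blue bed as the robot sees it. Its axes are the station's: z up.
- gauge_pad (a joint): travel of the sprung pad: 0 is up, 0.010 m fully down; the spring takes about 3 N to start and 8 N at the bottom
- cone_front: bystander: white cotton cone, 47 mm diameter, 69 mm high, in front of the station; origin: centre of its underside
- cone_back: bystander: another such cone, behind the tub; origin: centre of its underside
- block: bystander: steel gauge block, 25 x 60 x 30 mm, on the right; origin: centre of its underside
Not all that is in view belongs to the job. What is shaped like the bud_tub but green or purple is not meant.

How it is judged (in metres and radians):
On the way, in this order (a step that is already met when the one before it is completed fails the run):
1. the format plate is fully home in the pocket and let go (x of format_plate in the frame of pocket between 0.066 and 0.0735 m and y of format_plate in the frame of pocket between -0.004 and 0.004 m and z of format_plate in the frame of pocket between -0.003 and 0.004 m and angle between the z axis of format_plate and the z axis of pocket, either way round below 0.06 rad and angle between the x axis of format_plate and the x axis of pocket, either way round below 0.06 rad and contact force between format_plate and the fingers below 0.1 N), for 0.2 s.
2. the tub, upright on the pad, presses the pad fully down (horizontal distance between bud_tub and pad_top below 0.015 m and z of bud_tub in the frame of pad_top between -0.004 and 0.006 m and angle between bud_tub's own z axis and vertical below 0.12 rad and value of joint gauge_pad above 0.0088 m), for 0.2 s.
At the end, for the whole second after the job is handed in: the format plate lies in the pocket, at rest, nose within 3.5 mm of the stop, within 4 mm sideways, flat on the bed (4 mm, 0.06 rad); the tub stands at rest and upright (within 0.12 rad) on the pad, within 15 mm of its centre, and the pad is up again (less than 3 mm down) (x of format_plate in the frame of pocket between 0.066 and 0.0735 m and y of format_plate in the frame of pocket between -0.004 and 0.004 m and z of format_plate in the frame of pocket between -0.003 and 0.004 m and angle between the z axis of format_plate and the z axis of pocket, either way round below 0.06 rad and angle between the x axis of format_plate and the x axis of pocket, either way round below 0.06 rad and horizontal distance between bud_tub and pad_top below 0.015 m and z of bud_tub in the frame of pad_top between -0.004 and 0.006 m and angle between bud_tub's own z axis and vertical below 0.12 rad and value of joint gauge_pad below 0.003 m and linear speed of each of bud_tub, format_plate below 0.02 m/s); the robot touches nothing.
It fails at once if a cotton cone or the gauge block is moved by more than 30 mm (distance of any of cone_front, cone_back, block from where it was at the start of the episode above 0.03 m).
It fails at once if the tub is tipped by more than 0.6 rad (angle between bud_tub's own z axis and vertical above 0.6 rad).
It also fails if it takes over 64 s, if anything falls off the work surface, if the arm or the gripper's body presses on something with over 40 N, if the wrist force passes 120 N, or if a joint passes its speed limit or range.

ROBOT

A 6-joint arm with a two-finger parallel gripper is mounted at the origin on a cart in front of the work surface, level with it; the furniture and walls round the work are solid. World frame = base frame: x ahead of the robot, y to its left, z up, the work surface at z = 0. Lengths are in mm, angles in rad, forces in N, time in s.
With the tool pointing down it reaches from about 275 to 750 mm from the base axis. Payload 10.2 kg.
Tool frame: the origin (TCP) lies midway between the tips of the shut fingers; the grasp point (between the pads) lies 19 mm behind it; z points along the fingers, y is the line along which they close (so a half turn about z gives the same grasp; the last joint's range is limited). The gripper opens to 85 mm and grips with 20 to 120 N. Pads are 22 mm wide; open, the fingers measure 114 mm over their backs; the gripper's body (76 mm by 85 mm) begins 54 mm behind the grasp point. The pads swing forward as they close: fully open they stand 13 mm farther back than shut.
Start: joints at [0.964, 0.313, 1.498, -0, 1.331, -0.223], TCP at [196.597, 486.806, 210.194] pointing down, gripper open.
Joint ranges: [-2.94, 2.94], [-0.97, 2.17], [0.19, 2.56], [-1.23, 4.37], [0.02, 3.11], [-2.88, 2.88]. Speed limits (rad/s): [2.39, 2.39, 3.01, 3.14, 3.14, 3.14].

INTERFACE

Orientations are given as a unit quaternion [w, x, y, z].
In Python, from rig import ctrl, capture, camera_info gives the robot as it stands.
- The arm moves only by the tool apply_moves, never from a script. Its argument "targets" is a list of rows, each a list of 3 entries, a list of its own where there are three numbers: the finger opening in mm, from 0 to 85.4, then the shift along the world's x, y, z in mm, then the turn, a rotation vector about the world's x, y, z in degrees. In form: [[grip, [dx, dy, dz], [rx, ry, rz]], ...]. A call has 1 to 20 rows; each row is the pose to reach, as a shift and turn from the pose commanded when the call began; what a row does not reach only later rows make up. A row lasts 1/10 s, in which the tool goes at most 50 mm and 8.59 degrees, less where a joint would pass 70% of its speed; a pose out of reach is approached as far as the arm can. A call with a gripper value outside its range is refused whole. The fingers move at their own pace and stop on an object; "squeeze" is the grip in N (left out, the last holds). Time passes only in rows, so rows that repeat a pose let the fingers close. It gives the time, the measured TCP pose, the force, the opening and the grip force at its end, in the units of the state.
- ctrl.sense(): the state, without advancing time (a new reading comes with each control period).
- capture(name): name is "side" or "top"; returns (picture, depth): 384x512x3 uint8, blue, green, red; 384x512 float32, mm along the optical axis (not along the pixel's ray), 0 where there is no reading.
- camera_info(name): a dict with "vfov" (degrees; the focal length in pixels is half the picture's height over the tangent of half this angle, whatever the lens; pixels are square), "cx", "cy" (the principal point, pixels), "extrinsics" (4x4, takes a point from camera to world coordinates). Camera axes: x right, y down, z forward; pixel columns grow to the right and rows downward; lengths in mm; the calibration is good to about 2 mm. A picture is of the moment at which its call begins. camera_info takes no time and is no camera call.
- ctrl.finish_job(): hands the job in; it is judged then, once.
The state is a dict: "time_s": time; "joints": joint angles; "dq": joint speeds; "tau": joint torques, N m; "eef_pos": TCP position; "ee_rot": TCP orientation; "force": force on the tool from outside, world axes, zero at the start; "wrist_torque": the same for the moment, N m; "grip_width": opening from 0.0 (shut) to 1.0 (fully open); "grip_force": force on a finger pad.
Only numpy, scipy, OpenCV 4.12 (cv2) and the standard library are available. Lean on these libraries where they do the work, as an engineer would, in place of code of your own. Each camera call takes 0.05 s, during which the arm holds its last target. There are 200 camera calls.

## Working session

There is one attempt and no reset: what is moved stays moved. The work goes in short steps, Python scripts to look and compute and a tool call to move; the robot and the scene stay as the last step left them, time stands still between calls to the robot, and variables do not carry over. Pictures are saved under pics/ and viewed, at most 13 in all, crops included, and the job is handed in when it is done.

Besides the shell and the picture viewer there is one more tool, called after ">>>" as name([rows], argument=value, ...), one row to a line, values as JSON. apply_moves: Moves the arm, as the interface text tells. Its arguments: {"type":"object","properties":{"targets":{"type":"array","items":{"type":"array"}},"squeeze":{"type":"number"}},"required":["targets"]}

```bash
mkdir -p pics; cat > h.py <<'E'
import numpy as np,cv2
from rig import ctrl,capture,camera_info
def cam(n):
    i=camera_info(n); return 192/np.tan(np.radians(i['vfov']/2)),i['cx'],i['cy'],np.array(i['extrinsics'])
def cloud(n,d):
    f,cx,cy,E=cam(n); v,u=np.mgrid[0:384,0:512]
    p=np.stack([(u-cx)*d/f,(v-cy)*d/f,d],-1)
    return p@E[:3,:3].T+E[:3,3]
def snap(n,tag):
    p,d=capture(n); cv2.imwrite(f'pics/{tag}.png',p); np.save(f'{tag}.npy',d); return p,d
E
python3 - <<'E'
from h import *
a,_=snap('top','top0');b,_=snap('side','side0')
for n,p in(('a',a),('b',b)): cv2.imwrite(f'pics/{n}0.png',cv2.resize(p,(800,600),interpolation=cv2.INTER_CUBIC))
for n in('top','side'): print(camera_info(n))
print(ctrl.sense())
E
```

```text
{'vfov': 50.49992008615694, 'cx': 252.95193622846594, 'cy': 191.19354836917543, 'extrinsics': array([[ 1.42846912e-02, -9.79069588e-01,  2.03023863e-01,
         3.31669588e+02],
       [-9.99895881e-01, -1.35721837e-02,  4.90135243e-03,
        -8.13728325e+01],
       [-2.04328793e-03, -2.03072739e-01, -9.79161523e-01,
         1.18875070e+03],
       [ 0.00000000e+00,  0.00000000e+00,  0.00000000e+00,
         1.00000000e+00]])}
{'vfov': 48.07628205724208, 'cx': 254.0689532607402, 'cy': 191.86459527783722, 'extrinsics': array([[ 7.82213340e-01, -5.28549360e-01,  3.29814894e-01,
         1.73193811e+02],
       [-6.22838881e-01, -6.50999666e-01,  4.33902250e-01,
        -5.85092918e+02],
       [-1.46293709e-02, -5.44825668e-01, -8.38421716e-01,
         1.08142600e+03],
       [ 0.00000000e+00,  0.00000000e+00,  0.00000000e+00,
         1.00000000e+00]])}
{'time_s': 0.1, 'joints': array([ 9.63587914e-01,  3.13369515e-01,  1.49835051e+00, -8.88732184e-06,
        1.33099782e+00, -2.23414012e-01]), 'dq': array([-0.00011077, -0.00116922, -0.00184302, -0.00138969,  0.00250503,
        0.00299192]), 'tau': array([ 7.61763022e-04, -4.12904263e+01, -2.60144305e+01, -2.33014698e-04,
        2.96881029e-03,  3.72460249e-05]), 'eef_pos': array([196.45608172, 486.58803967, 209.70885858]), 'ee_rot': array([-2.23045668e-04,  1.90720544e-01,  9.81644211e-01, -5.16514778e-04]), 'force': array([-0.10394417, -0.50239975,  0.21025712]), 'wrist_torque': array([ 0.02612967, -0.01881288, -0.03742462]), 'grip_force': 0.0, 'grip_width': 0.9999684754231033}
```

View pics/a0.png

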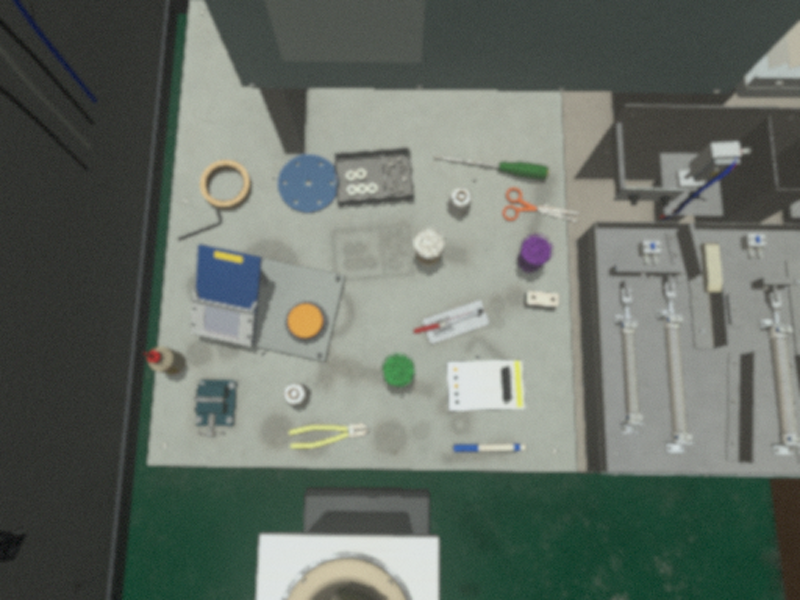

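View pics/b0.png

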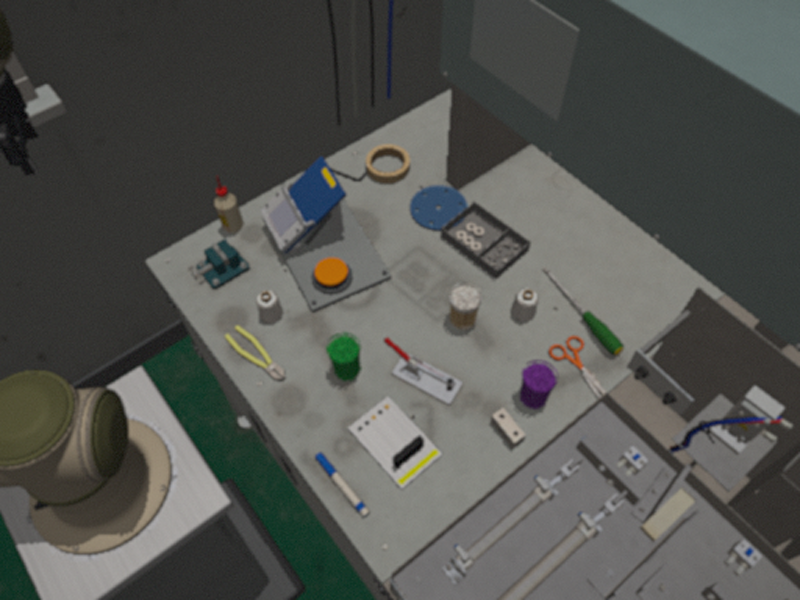

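Top picture (800x600), candidates. Format plate: white plate at (485,385), studs at the left, black bar and yellow stripe at the right; the blue stripe at (228,257) belongs to the bed. Tub: clear with white top at (428,243), not the green tub (398,370) or the purple one (536,252). Cones are at (460,198) and (295,394), the block at (541,299), the pad at (305,321) and the pocket at (225,310).

```bash
python3 - <<'E'
from h import *
t=cv2.imread('pics/top0.png'); s=cv2.imread('pics/side0.png')
def crop(p,x,y,w=66,h=50): return cv2.resize(p[y:y+h,x:x+w],(396,300),interpolation=cv2.INTER_CUBIC)
A=np.vstack([np.hstack([crop(t,278,222),crop(t,242,130)]),np.hstack([crop(t,114,150,100,76),crop(s,262,170)])])
cv2.imwrite('pics/c1.png',A)
dt=np.load('top0.npy'); P=cloud('top',dt)
hsv=cv2.cvtColor(t,cv2.COLOR_BGR2HSV)
# plate region: depth height 3..10
R=lambda x0,x1,y0,y1:(slice(y0,y1),slice(x0,x1))
print('table z',np.median(P[R(230,270,240,250)][...,2]))
r=R(280,342,225,268); Z=P[r][...,2]; p=P[r][...]
g=t[r].min(-1)
m=(Z>2); 
print('Zs',np.percentile(Z,[5,25,50,75,95,99,100]))
from_handle=p[Z>25]; print('handle n',len(from_handle),from_handle.mean(0), cv2.minAreaRect(from_handle[:,:2].astype(np.float32)))
mm=Z>3.5; mm=cv2.morphologyEx(mm.astype(np.uint8),cv2.MORPH_OPEN,np.ones((3,3)))>0
print('plate rect',cv2.minAreaRect(p[mm][:,:2].astype(np.float32)))
# orange pad
o=(hsv[...,0]>5)&(hsv[...,0]<20)&(hsv[...,1]>180); o&=np.hypot(*(np.mgrid[0:384,0:512]-np.array([205,195])[:,None,None]))<20
q=P[o]; print('pad',q.mean(0),np.median(q[:,2]),cv2.minEnclosingCircle(q[:,:2].astype(np.float32)))
r=R(255,295,135,175); q=P[r]; q=q[q[...,2]>70]; print('tub',len(q),np.median(q,0),cv2.minEnclosingCircle(q[:,:2].astype(np.float32)))
for nme,(u,v) in dict(front=(188,252),back=(294,127),block=(347,191),green=(255,237)).items():
    q=P[v-12:v+12,u-12:u+12]; q=q[q[...,2]>12]; print(nme,q.mean(0),q[:,2].max())
# bed
b=(hsv[...,0]>100)&(hsv[...,0]<130)&(hsv[...,1]>120); b[:,:120]=0;b[:,170:]=0;b[:150]=0;b[205:]=0
b=cv2.erode(b.astype(np.uint8),np.ones((3,3)))>0
q=P[b]; c=q.mean(0); n=np.linalg.svd(q-c)[2][2]; n*=np.sign(n[2]); print('bed',len(q),c,n,np.degrees(np.arccos(n[2])),'yaw',np.degrees(np.arctan2(-n[1],-n[0])), ((q-c)@n).std())
E
```

```text
table z 0.7860853434948467
Zs [-3.46366132e+00 -1.33436017e-01  3.23605311e+00  6.04492751e+00
  1.18298695e+01  4.13160849e+01  1.18875070e+03]
handle n 116 [ 411.93916346 -262.9023574   117.05448441] ((367.8258972167969, -193.76979064941406), (55.537628173828125, 229.5146026611328), 31.435026168823242)
plate rect ((406.3794860839844, -190.80816650390625), (95.22650909423828, 247.3106231689453), 13.261666297912598)
pad [nan nan nan] nan ((0.0, 0.0), 0.0)
tub 305 [ 665.76541949 -134.13362759   75.43070999] ((513.7965698242188, -113.48391723632812), 184.93618774414062)
front [390.99349609  96.18495703  65.65871877] 1188.7507039875463
back [ 755.82304886 -191.67183924   51.24704677] 1188.7507039875463
block [ 573.85887205 -344.77750524   33.2658725 ] 1188.7507039875463
green [435.36790399 -81.53482117  78.83546106] 1188.7507039875463
bed 823 [586.56108274 219.44113047 106.67475279] [ 0.95331031 -0.28008724  0.11291854] 83.51641606480138 yaw 163.62695329050072 19.329877008673627<stdin>:20: RuntimeWarning: Mean of empty slice.
  ret = um.true_divide(
  return _methods._mean(a, axis=axis, dtype=dtype,
  ret = ret.dtype.type(ret / rcount)
```

View pics/c1.png

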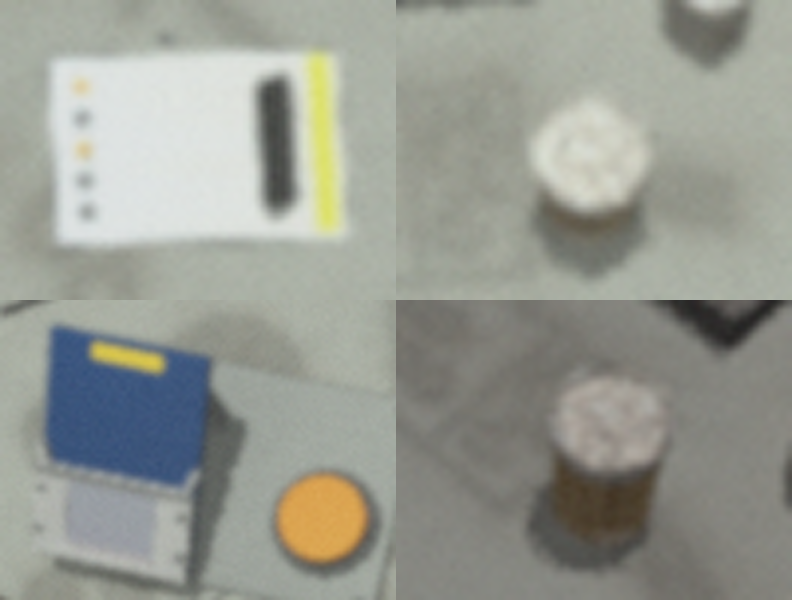

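```bash
cat >> h.py <<'E'
def ray(n,uv):
    f,cx,cy,E=cam(n); uv=np.atleast_2d(uv)
    d=np.c_[(uv[:,0]-cx)/f,(uv[:,1]-cy)/f,np.ones(len(uv))]@E[:3,:3].T
    return E[:3,3],d
def onz(n,uv,z):
    o,d=ray(n,uv); return o+d*((z-o[2])/d[:,2])[:,None]
def onplane(n,uv,c,nn):
    o,d=ray(n,uv); return o+d*(((c-o)@nn)/(d@nn))[:,None]
def proj(n,X):
    f,cx,cy,E=cam(n); c=(np.atleast_2d(X)-E[:3,3])@E[:3,:3]; return np.c_[c[:,0]/c[:,2]*f+cx,c[:,1]/c[:,2]*f+cy]
E
python3 - <<'E'
from h import *
np.set_printoptions(precision=2,suppress=True)
for cn in('top','side'):
    t=cv2.imread(f'pics/{cn}0.png');d=np.load(f'{cn}0.npy');P=cloud(cn,d);ok=d>0
    hsv=cv2.cvtColor(t,cv2.COLOR_BGR2HSV);H,S,V=[hsv[...,i].astype(int) for i in range(3)]
    print(cn,'valid',ok.mean())
    def blob(m,near,r):
        yy,xx=np.mgrid[0:384,0:512]; return m&(np.hypot(xx-near[0],yy-near[1])<r)
    o=blob((H>5)&(H<22)&(S>120),(195,205) if cn=='top' else (212,174),22)
    v,u=np.nonzero(o);print('pad px',len(u),u.mean(),v.mean(),'->',onz(cn,[u.mean(),v.mean()],36),np.median(P[o&ok],0))
    b=blob((H>100)&(H<130)&(S>100),(146,180) if cn=='top' else (202,125),34)
    b=cv2.erode(b.astype(np.uint8),np.ones((3,3)))>0;q=P[b&ok]
    q=q[np.abs(q[:,2]-np.median(q[:,2]))<60]
    for _ in range(4):
        c=q.mean(0);n=np.linalg.svd(q-c,full_matrices=False)[2][2];n*=np.sign(n[2]);e=(q-c)@n;q=q[np.abs(e)<2.5*e.std()+.1]
    print('bed',len(q),c,n,np.degrees(np.arccos(n[2])),'yaw',np.degrees(np.arctan2(-n[1],-n[0])),e.std())
    if cn=='top':
        print('bed top corners',onplane(cn,[(126.9,156.8),(167.3,164.1)],c,n))
        cor=onz(cn,[(286.7,232.3),(334.3,230.7),(335.5,261.5),(287.7,262.5)],6);print('plate',cor,cor.mean(0),'L',np.linalg.norm(cor-np.roll(cor,-1,0),axis=1))
    # handle
    hm=blob(V<95,(324,247) if cn=='top' else (262,290),20)
    hm=cv2.morphologyEx(hm.astype(np.uint8),cv2.MORPH_OPEN,np.ones((3,3)))>0
    print('handle',hm.sum(),np.median(P[hm&ok],0));
    v,u=np.nonzero(hm); print(cv2.minAreaRect(np.c_[u,v].astype(np.float32)), 'at z40',onz(cn,[u.mean(),v.mean()],35))
    w=(P[...,2]>68)&(P[...,2]<92)&ok;w=blob(w,(274,156) if cn=='top' else (296,192),24);q=P[w]
    print('tub',len(q),np.median(q,0),cv2.minEnclosingCircle(q[:,:2].astype(np.float32)))
    if cn=='top':
        for nme,(uu,vv) in dict(front=(188,252),back=(294,127),block=(347,191),green=(255,237),plate=(310,247)).items():
            k=blob(ok&(P[...,2]>(12 if nme!='plate' else -50)),(uu,vv),14);q=P[k];print(nme,np.median(q,0),np.percentile(q[:,2],98))
E
```

```text
top valid 0.9955902099609375
pad px 374 195.048128342246 204.975935828877 -> [[527.95  90.14  36.  ]] [527.89  90.42  35.74]
bed 893 [588.11 220.01 101.73] [-0.56  0.11  0.82] 35.171710042525355 yaw -11.43922874129372 1.8072437185669301
bed top corners [[640.94 265.65 131.84]
 [621.48 154.89 133.88]]
plate [[ 456.29 -175.25    6.  ]
 [ 462.89 -313.62    6.  ]
 [ 374.61 -314.73    6.  ]
 [ 369.84 -177.89    6.  ]] [ 415.91 -245.37    6.  ] L [138.53  88.29 136.92  86.49]
handle 60 [ 418.67 -276.74   39.03]
((323.5, 245.5), (17.0, 3.0), 90.0) at z40 [[ 418.36 -276.88   35.  ]]
tub 307 [ 665.77 -134.18   75.36] ((667.6122436523438, -134.4946746826172), 30.409725189208984)
front [392.38  98.04  54.96] 66.51901395600939
back [ 756.16 -192.45   52.87] 65.79392380631823
block [ 575.04 -346.22   28.86] 33.6626985514336
green [435.07 -80.8   75.5 ] 81.05583750481914
plate [ 414.91 -242.34    5.77] 37.51085069453832
side valid 0.9962209065755209
pad px 327 211.47400611620796 173.74311926605503 -> [[525.93  86.49  36.  ]] [526.25  86.29  35.69]
bed 593 [586.94 216.52 100.42] [-0.56  0.11  0.82] 34.81582631491464 yaw -11.430949578581073 1.8472269959606145
handle 169 [ 416.03 -283.93   37.31]
((260.42620849609375, 289.3114929199219), (7.170065879821777, 25.35130500793457), 50.19443130493164) at z40 [[ 415.32 -283.4    35.  ]]
tub 296 [ 667.57 -136.84   76.03] ((670.5970458984375, -135.63587951660156), 31.329381942749023)
```

```bash
python3 - <<'E'
from h import *
np.set_printoptions(precision=2,suppress=True)
t=cv2.imread('pics/top0.png'); s=cv2.imread('pics/side0.png')
c=lambda p,x,y:cv2.resize(p[y:y+75,x:x+50],(400,600),interpolation=cv2.INTER_CUBIC)
cv2.imwrite('pics/c2.png',np.hstack([c(t,121,152),c(s,168,97)]))
# plate by white/yellow mask
for cn,cor in(('top',[(286.7,232.3),(334.3,230.7),(335.5,261.5),(287.7,262.5)]),('side',None)):
    p=cv2.imread(f'pics/{cn}0.png'); hsv=cv2.cvtColor(p,cv2.COLOR_BGR2HSV)
    x0,x1,y0,y1=(278,344,222,270) if cn=='top' else (218,288,248,316)
    g=cv2.cvtColor(p,cv2.COLOR_BGR2GRAY)[y0:y1,x0:x1]; th,m=cv2.threshold(cv2.GaussianBlur(g,(3,3),0),0,255,cv2.THRESH_OTSU)
    m|=((hsv[y0:y1,x0:x1,1]>110)*255).astype(np.uint8)
    k=max(cv2.findContours(m,cv2.RETR_EXTERNAL,cv2.CHAIN_APPROX_NONE)[0],key=cv2.contourArea)
    h=cv2.convexHull(k).reshape(-1,2)+[x0,y0]
    w=onz(cn,h,5)[:,:2].astype(np.float32); r=cv2.minAreaRect(w); print(cn,th,r)
E
```

```text
top 191.0 ((418.64862060546875, -243.8932647705078), (90.94207763671875, 141.15318298339844), 2.382509231567383)
side 143.0 ((418.0086975097656, -243.86544799804688), (90.1440658569336, 139.8964080810547), 2.0765020847320557)
```

View pics/c2.png

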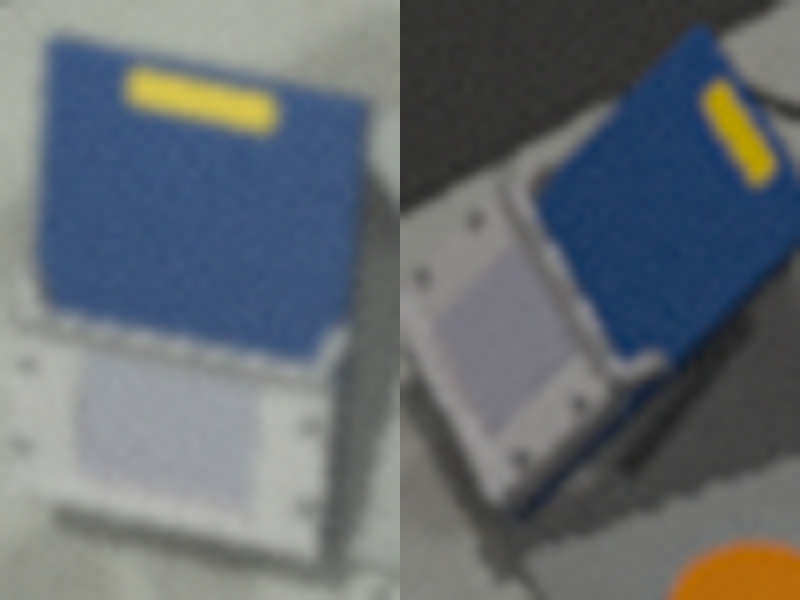

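```bash
cat > pk.py <<'E'
from h import *
from scipy.optimize import least_squares
def axes(yaw):
    c,s=np.cos(yaw),np.sin(yaw);a=np.radians(35);C,S=np.cos(a),np.sin(a)
    return np.c_[[c*C,s*C,S],[-s,c,0],[-c*S,-s*S,C]]
E
python3 - <<'E'
from pk import *
np.set_printoptions(precision=2,suppress=True)
px=lambda x,y,o:((x+.5)/8-.5+o[0],(y+.5)/8-.5+o[1])
T=(121,152);S=(168,97)
obs={'top':[((160,57,0),px(52,37,T)),((160,-57,0),px(368,98,T))],'side':[((160,57,0),px(300,25,S)),((160,-57,0),px(403,192,S))]}
pl={'top':[588.11,220.01,101.73],'side':[586.94,216.52,100.42]}
def fit(cams):
    def res(v):
        R=axes(v[3]);o=v[:3];r=[(v[3]-np.radians(-11.43))*60]
        for c in cams:
            for X,uv in obs[c]: r+=list((proj(c,o+R@X)[0]-uv)*2.5)
            r.append(((np.array(pl[c])-o)@R[:,2]))
        return r
    s=least_squares(res,[500,235,40,-.2]);print(cams,s.x[:3],np.degrees(s.x[3]),np.array(s.fun));return s.x
for c in(['top'],['side'],['top','side']): v=fit(c)
R=axes(v[3]);o=v[:3]
print(R)
print('home handle',o+R@[105,0,40],'mouth',o+R@[55,0,0])
for c in('top','side'):
  print(c,'strip px->pocket',[ (onplane(c,[p],o,R[:,2])-o)@R for p in ([px(202,101,T)] if c=='top' else [px(338,134,S)])], 'corner-lo px', proj(c,[o+R@[0,57,12.5],o+R@[0,-57,12.5],o+R@[67,0,18]]))
E
```

```text
['top'] [503.65 235.88  41.31] -10.922974961753212 [ 0.53 -1.86 -0.78  1.83  0.86  0.21]
['side'] [503.2  247.84  37.94] -12.37891439378287 [-0.99 -2.6  -5.03  2.23  4.7   0.42]
['top', 'side'] [503.02 239.89  40.76] -11.661467599230656 [-0.24 -3.77 -0.44 -0.48  2.48 -0.16 -0.33 -3.69  5.86  5.93 -0.98]
[[ 0.8   0.2  -0.56]
 [-0.17  0.98  0.12]
 [ 0.57  0.    0.82]]
home handle [564.78 227.15 133.75] mouth [547.14 230.79  72.31]
top strip px->pocket [array([[149.1 ,  -0.52,   0.  ]])] corner-lo px [[120.86 210.19]
 [159.78 218.83]
 [141.11 193.96]]
side strip px->pocket [array([[147.9 ,  -1.21,  -0.  ]])] corner-lo px [[167.49 131.7 ]
 [180.81 157.19]
 [187.56 129.01]]
```

>>> apply_moves([
  [85,[0,0,40],[0,0,0]],
  [85,[20,-60,40],[0,0,-10]],
  [85,[220,-760,0],[0,0,-155.6]],
  [85,[220,-760,0],[0,0,-155.6]],
  [85,[220,-760,0],[0,0,-155.6]],
  [85,[220,-760,0],[0,0,-155.6]],
  [85,[220,-760,0],[0,0,-155.6]],
  [85,[220,-760,0],[0,0,-155.6]],
  [85,[220,-760,0],[0,0,-155.6]],
  [85,[220,-760,0],[0,0,-155.6]],
  [85,[220,-760,0],[0,0,-155.6]],
  [85,[220,-760,0],[0,0,-155.6]],
  [85,[220,-760,0],[0,0,-155.6]],
  [85,[220,-760,0],[0,0,-155.6]],
  [85,[220,-760,0],[0,0,-155.6]],
  [85,[220,-760,0],[0,0,-155.6]],
  [85,[220,-760,0],[0,0,-155.6]],
  [85,[220,-760,0],[0,0,-155.6]],
  [85,[220,-760,0],[0,0,-155.6]],
  [85,[220,-760,0],[0,0,-155.6]],
])

```text
time_s: 2.1
eef_pos: [416.4, -273.3, 209.7]
ee_rot: [-0.0, 1.0, 0.02, -0.0]
force: [0.4, 1.2, 0.3]
grip_width: 0.994
grip_force: 0.0
```

>>> apply_moves([
  [85,[3,-5.5,-50],[0,0,0]],
  [85,[3,-5.5,-100],[0,0,0]],
  [85,[3,-5.5,-150],[0,0,0]],
  [85,[3,-5.5,-180],[0,0,0]],
  [85,[3,-5.5,-199],[0,0,0]],
  [40,[3,-5.5,-199],[0,0,0]],
  [20,[3,-5.5,-199],[0,0,0]],
  [5,[3,-5.5,-199],[0,0,0]],
  [5,[3,-5.5,-199],[0,0,0]],
  [5,[3,-5.5,-199],[0,0,0]],
  [5,[3,-5.5,-199],[0,0,0]],
  [5,[3,-5.5,-199],[0,0,0]],
], squeeze=40)

```text
time_s: 3.3
eef_pos: [420.0, -279.0, 12.2]
ee_rot: [0.001, 1.0, 0.021, 0.001]
force: [-0.9, 0.4, 6.2]
grip_width: 0.122
grip_force: 39.9
```

```bash
python3 - <<'E'
from pk import *
from scipy.spatial.transform import Rotation as r
np.set_printoptions(precision=2,suppress=True)
yaw=np.radians(-11.4);R=axes(yaw);o=np.array([502.9,239.1,40.8])
q=r.from_rotvec(np.radians(-35)*R[:,1])*r.from_euler('z',76.3,degrees=True)
print('rotvec',np.degrees(q.as_rotvec()),'tilt only',-35*R[:,1])
c=np.array([419.6,-278.7,11.2])
for n,X in dict(hover=[185,0,37],home=[105,0,12]).items(): print(n,o+R@X,o+R@X-c)
print(R)
E
```

```text
rotvec [-28.65 -24.43  73.77] tilt only [ -6.92 -34.31  -0.  ]
hover [630.65 213.34 177.22] [211.05 492.04 166.02]
home [580.47 223.46 110.86] [160.87 502.16  99.66]
[[ 0.8   0.2  -0.56]
 [-0.16  0.98  0.11]
 [ 0.57  0.    0.82]]
```

>>> apply_moves([
  [5,[0,0,30],[0,0,0]],
  [5,[0,0,80],[0,0,0]],
  [5,[0,0,130],[0,0,0]],
  [5,[0,0,180],[0,0,0]],
  [5,[0,0,200],[0,0,0]],
], squeeze=60)

```text
time_s: 3.8
eef_pos: [420.5, -279.5, 216.2]
ee_rot: [0.003, 1.0, 0.021, 0.002]
force: [-0.2, -0.9, -3.3]
grip_width: 0.112
grip_force: 61.6
```

>>> apply_moves([
  [5,[10,50,40],[0,0,8]],
  [5,[211,492,40],[-28.65,-24.43,73.77]],
  [5,[211,492,40],[-28.65,-24.43,73.77]],
  [5,[211,492,40],[-28.65,-24.43,73.77]],
  [5,[211,492,40],[-28.65,-24.43,73.77]],
  [5,[211,492,40],[-28.65,-24.43,73.77]],
  [5,[211,492,40],[-28.65,-24.43,73.77]],
  [5,[211,492,40],[-28.65,-24.43,73.77]],
  [5,[211,492,40],[-28.65,-24.43,73.77]],
  [5,[211,492,40],[-28.65,-24.43,73.77]],
  [5,[211,492,40],[-28.65,-24.43,73.77]],
  [5,[211,492,40],[-28.65,-24.43,73.77]],
  [5,[211,492,40],[-28.65,-24.43,73.77]],
  [5,[211,492,40],[-28.65,-24.43,73.77]],
  [5,[211,492,0],[-28.65,-24.43,73.77]],
  [5,[211,492,-34],[-28.65,-24.43,73.77]],
  [5,[211,492,-34],[-28.65,-24.43,73.77]],
  [5,[211,492,-34],[-28.65,-24.43,73.77]],
])

```text
time_s: 5.6
eef_pos: [631.0, 212.5, 178.7]
ee_rot: [0.233, 0.738, 0.604, 0.191]
force: [0.3, 0.4, -0.6]
grip_width: 0.11
grip_force: 61.6
```

```bash
python3 - <<'E'
from h import *
from scipy.spatial.transform import Rotation as r
t,_=snap('top','top1'); s,_=snap('side','side1')
c=lambda p,x,y:cv2.resize(p[y:y+108,x:x+72],(400,600),interpolation=cv2.INTER_CUBIC)
cv2.imwrite('pics/c3.png',np.hstack([c(t,112,130),c(s,165,65)]))
x=ctrl.sense();print(x['joints'],r.from_quat(x['ee_rot'],scalar_first=True).as_matrix().round(3))
E
```

```text
[ 0.25528755  0.40937743  1.58215437 -0.44102554  0.63152127  0.74296884] [[ 0.197  0.801  0.566]
 [ 0.98  -0.161 -0.113]
 [ 0.001  0.577 -0.817]]
```

View pics/c3.png

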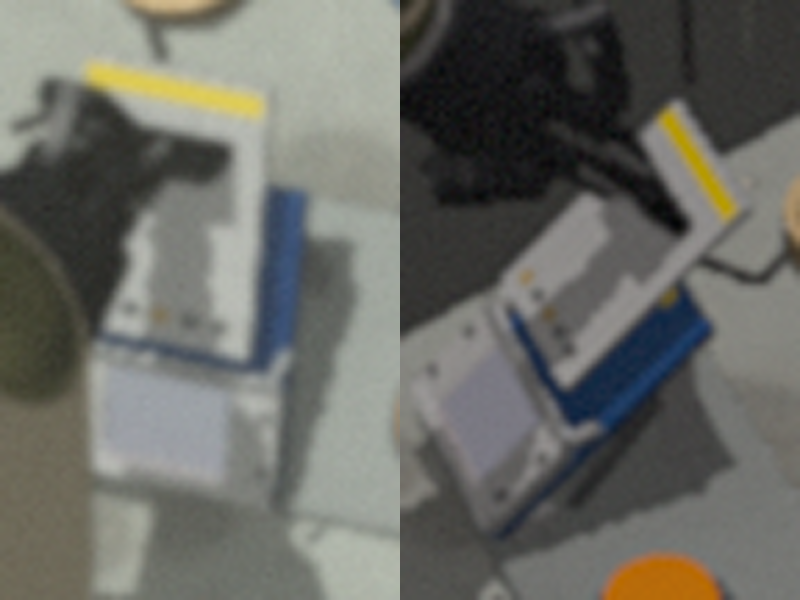

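```bash
python3 - <<'E'
from pk import *
np.set_printoptions(precision=2,suppress=True)
R=axes(np.radians(-11.4))
k=400/72
p3=lambda x,y,o:((x+.5)/k-.5+o[0],(y+.5)/k-.5+o[1])
p2=lambda x,y,o:((x+.5)/8-.5+o[0],(y+.5)/8-.5+o[1])
T3,S3=(112,130),(165,65);T2,S2=(121,152),(168,97)
bed={'top':[((160,57,0),p2(52,37,T2)),((160,-57,0),p2(368,98,T2)),((160,-57,0),p3(306,191,T3))],
'side':[((160,57,0),p2(300,25,S2)),((160,-57,0),p3(712,322,(S3[0]-400/k,S3[1])))]}
S3=(S3[0]-400/k,S3[1])
plate={'top':[((70,45,6),p3(88,64,T3)),((70,-45,6),p3(266,97,T3)),((-70,-45,6),p3(250,361,T3)),((-70,45,6),p3(103,333,T3))],
'side':[((70,45,6),p3(680,100,S3)),((70,-45,6),p3(743,212,S3)),((-70,-45,6),p3(565,389,S3)),((-70,45,6),p3(502,284,S3))]}
pl={'top':[588.11,220.01,101.73],'side':[586.94,216.52,100.42]}
for c in('top','side'):
    def res(v):
        r=[(proj(c,v+R@X)[0]-uv) for X,uv in bed[c]]; return np.r_[np.ravel(r),(np.array(pl[c])-v)@R[:,2]]
    b=least_squares(res,[500,235,40])
    f=least_squares(lambda v:np.ravel([(proj(c,v[:3]+axes(v[3])@X)[0]-uv) for X,uv in plate[c]]),[600,210,150,-.2])
    f2=least_squares(lambda v:np.ravel([(proj(c,v[:3]+R@X)[0]-uv) for X,uv in plate[c]]),[600,210,150])
    print(c,'pocket',b.x,b.fun,'\nplate',f.x[:3],np.degrees(f.x[3]),f.fun,'\n rel',(f.x[:3]-b.x)@R,(f2.x-b.x)@R, 'abs tool err',f2.x-(np.array([631,212.5,178.7])-R@[35,0,12]))
    # depth plane of plate
    d=np.load(f'{c}1.npy');P=cloud(c,d);m=np.zeros(d.shape,np.uint8)
    q=np.array([uv for X,uv in plate[c]]);q=q.mean(0)+(q-q.mean(0))*.85;cv2.fillPoly(m,[q.astype(np.int32)],1)
    z=(P[(m>0)&(d>0)]-b.x)@R; z=z[(z[:,2]>15)&(z[:,2]<45)]; print(' plate depth z rel pocket',np.median(z[:,2]), np.polyfit(z[:,0],z[:,2],1))
E
```

```text
top pocket [504.1  237.42  41.6 ] [-0.9  -0.59  0.49  0.39  0.39  0.24  0.04] 
plate [624.07 231.47  80.96] -7.952754949717022 [ 0.25  1.26  0.48  0.1   1.75 -0.89 -2.52 -0.53] 
 rel [119.88  17.89 -35.89] [121.91  16.21 -31.21] abs tool err [ 13.1   13.23 -62.83]
 plate depth z rel pocket 31.99480678650313 [ 0.01 30.11]
side pocket [502.83 237.93  39.7 ] [ 0.07 -0.94 -0.1   0.88  0.02] 
plate [615.93 227.36 133.81] -11.691384077820276 [-0.54  0.67  0.75 -0.19 -0.21  0.2  -0.02 -0.69] 
 rel [146.51  11.99  12.31] [146.23  12.76  11.5 ] abs tool err [  6.67  11.26 -15.8 ]
 plate depth z rel pocket 32.7860275727066 [ 0.01 31.66]
```

```bash
python3 - <<'E'
from pk import *
np.set_printoptions(precision=2,suppress=True)
R=axes(np.radians(-11.4));k=400/72
p3=lambda x,y,o:((x+.5)/k-.5+o[0],(y+.5)/k-.5+o[1])
T3=(112,130);S3=(165-72,65)
for c,pk,h,pts,O in(('top',[504.1,237.42,41.6],32,[(88,64),(266,97),(250,361),(103,333)],T3),('side',[502.83,237.93,39.7],32.5,[(680,100),(743,212),(565,389),(502,284)],S3)):
    pk=np.array(pk);pc=pk+R[:,2]*h
    print(c,[(onplane(c,[p3(*p,O)],pc,R[:,2])-pk)[0]@R for p in pts])
E
```

```text
top [array([213.29,  42.7 ,  32.  ]), array([215.3 , -42.36,  32.  ]), array([ 80.38, -45.57,  32.  ]), array([78.52, 28.27, 32.  ])]
side [array([223.05,  42.71,  32.5 ]), array([217.95, -44.54,  32.5 ]), array([ 83.14, -45.48,  32.5 ]), array([81.66, 40.85, 32.5 ])]
```

>>> apply_moves([
  [5,[4.3,-0.6,-6],[0,0,0]],
  [5,[8.6,-1.2,-12],[0,0,0]],
  [5,[11.6,-1.7,-16.5],[0,0,0]],
  [5,[13.1,-1.9,-18.8],[0,0,0]],
  [5,[13.1,-1.9,-18.8],[0,0,0]],
  [5,[13.1,-1.9,-18.8],[0,0,0]],
])

```text
time_s: 6.3
eef_pos: [643.7, 211.4, 158.4]
ee_rot: [0.233, 0.737, 0.605, 0.19]
force: [-0.3, 0.4, -1.7]
grip_width: 0.111
grip_force: 61.6
```

>>> apply_moves([
  [5,[0.6,-0.1,-0.8],[0,0,0]],
  [5,[1.1,-0.2,-1.6],[0,0,0]],
  [5,[1.1,-0.2,-1.6],[0,0,0]],
  [5,[1.1,-0.2,-1.6],[0,0,0]],
])

```text
time_s: 6.7
eef_pos: [644.8, 211.2, 156.9]
ee_rot: [0.233, 0.737, 0.605, 0.19]
force: [-1.3, -0.9, -2.8]
grip_width: 0.116
grip_force: 61.6
```

>>> apply_moves([
  [5,[0.6,-0.1,-0.8],[0,0,0]],
  [5,[1.1,-0.2,-1.6],[0,0,0]],
  [5,[1.7,-0.3,-2.4],[0,0,0]],
  [5,[1.7,-0.3,-2.4],[0,0,0]],
])

```text
time_s: 7.1
eef_pos: [647.0, 210.9, 156.5]
ee_rot: [0.234, 0.737, 0.604, 0.191]
force: [-9.2, -2.0, 10.7]
grip_width: 0.115
grip_force: 63.7
```

>>> apply_moves([
  [5,[-0.6,0.1,0.8],[0,0,0]],
  [5,[-4.6,0.9,-2.1],[0,0,0]],
  [5,[-8.6,1.7,-4.9],[0,0,0]],
  [5,[-12.6,2.5,-7.8],[0,0,0]],
  [5,[-16.7,3.3,-10.7],[0,0,0]],
  [5,[-20.7,4.2,-13.5],[0,0,0]],
  [5,[-24.7,5.0,-16.4],[0,0,0]],
  [5,[-24.7,5.0,-16.4],[0,0,0]],
])

```text
time_s: 7.9
eef_pos: [623.1, 216.6, 140.9]
ee_rot: [0.234, 0.737, 0.605, 0.193]
force: [-3.8, 0.0, 10.4]
grip_width: 0.113
grip_force: 63.2
```

>>> apply_moves([
  [5,[-0.6,0.1,0.8],[0,0,0]],
  [5,[-4.6,0.9,-2.1],[0,0,0]],
  [5,[-8.6,1.7,-4.9],[0,0,0]],
  [5,[-12.6,2.5,-7.8],[0,0,0]],
  [5,[-16.7,3.3,-10.7],[0,0,0]],
  [5,[-16.7,3.3,-10.7],[0,0,0]],
  [5,[-16.7,3.3,-10.7],[0,0,0]],
])

```text
time_s: 8.6
eef_pos: [605.2, 219.6, 128.2]
ee_rot: [0.233, 0.737, 0.605, 0.191]
force: [-5.3, 0.2, 7.6]
grip_width: 0.111
grip_force: 62.9
```

```bash
python3 - <<'E'
from h import *
t,_=snap('top','top2'); s,_=snap('side','side2')
c=lambda p,x,y:cv2.resize(p[y:y+108,x:x+72],(400,600),interpolation=cv2.INTER_CUBIC)
cv2.imwrite('pics/c4.png',np.hstack([c(t,112,130),c(s,165,65)]))
E
```

```text
(no output)
```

View pics/c4.png

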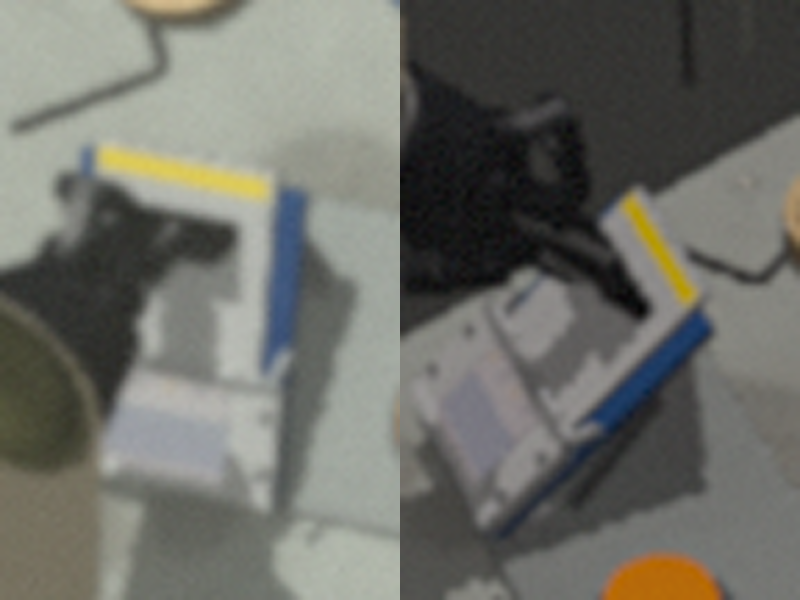

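```bash
python3 - <<'E'
from pk import *
np.set_printoptions(precision=2,suppress=True)
R=axes(np.radians(-11.4));k=400/72
p3=lambda x,y,o:((x+.5)/k-.5+o[0],(y+.5)/k-.5+o[1])
T3=(112,130);S3=(165-72,65)
for c,pk,pts,O in(('top',[504.1,237.42,41.6],[(97,150),(275,181),(263,372)],T3),('side',[502.83,237.93,39.7],[(638,188),(706,297),(582,425)],S3)):
    pk=np.array(pk)
    for h in(6,):print(c,[(onplane(c,[p3(*p,O)],pk+R[:,2]*h,R[:,2])-pk)[0]@R for p in pts])
    print([(onplane(c,[p3(*p,O)],pk,R[:,2])-pk)[0]@R for p in ([(305,191),(287,330),(84,148)] if c=='top' else [(712,322),(600,440)])])
print((np.array([605.2,219.6,128.2])-[503.5,237.7,40.7])@R)
E
```

```text
top [array([161.37,  46.49,   6.  ]), array([164.67, -42.08,   6.  ]), array([ 62.73, -44.55,   6.  ])]
[array([160.33, -55.4 ,  -0.  ]), array([ 85.33, -52.93,  -0.  ]), array([158.51,  55.4 ,  -0.  ])]
side [array([168.7 ,  45.27,   6.  ]), array([168.23, -44.79,   6.  ]), array([ 70.19, -48.35,   6.  ])]
[array([161.72, -54.84,   0.  ]), array([ 72.45, -59.55,   0.  ])]
[134.78   2.36  12.44]
```

>>> apply_moves([
  [5,[-4.3,0.8,-2.5],[0,0,0]],
  [5,[-8.3,1.6,-5.3],[0,0,0]],
  [5,[-12.4,2.4,-8.2],[0,0,0]],
  [5,[-16.4,3.2,-11.1],[0,0,0]],
  [5,[-20.4,4.0,-13.9],[0,0,0]],
  [5,[-20.4,4.0,-13.9],[0,0,0]],
  [5,[-20.4,4.0,-13.9],[0,0,0]],
])

```text
time_s: 9.4
eef_pos: [583.9, 223.5, 113.0]
ee_rot: [0.233, 0.737, 0.605, 0.19]
force: [-4.9, 1.3, 6.0]
grip_width: 0.112
grip_force: 62.8
```

>>> apply_moves([
  [5,[-1.6,0.3,-1.1],[0,0,0]],
  [5,[-3.2,0.6,-2.3],[0,0,0]],
  [5,[-4.0,0.8,-2.9],[0,0,0]],
  [5,[-4.8,1.0,-3.4],[0,0,0]],
  [5,[-4.8,1.0,-3.4],[0,0,0]],
  [5,[-4.8,1.0,-3.4],[0,0,0]],
])

```text
time_s: 10.0
eef_pos: [580.1, 224.3, 110.3]
ee_rot: [0.233, 0.737, 0.605, 0.191]
force: [-0.8, 0.2, 5.7]
grip_width: 0.112
grip_force: 62.3
```

>>> apply_moves([
  [5,[-0.8,0.2,-0.6],[0,0,0]],
  [5,[-1.6,0.3,-1.1],[0,0,0]],
  [5,[-2.4,0.5,-1.7],[0,0,0]],
  [5,[-3.2,0.6,-2.3],[0,0,0]],
  [5,[-3.2,0.6,-2.3],[0,0,0]],
])

```text
time_s: 10.5
eef_pos: [579.5, 224.6, 110.7]
ee_rot: [0.235, 0.737, 0.604, 0.193]
force: [10.0, -6.5, 11.3]
grip_width: 0.112
grip_force: 62.1
```

>>> apply_moves([
  [5,[2.0,-0.4,1.6],[0,0,0]],
  [5,[2.0,-0.4,1.6],[0,0,0]],
  [26,[2.0,-0.4,1.6],[0,0,0]],
  [26,[2.0,-0.4,1.6],[0,0,0]],
  [26,[2.0,-0.4,1.6],[0,0,0]],
  [26,[2.0,-0.4,1.6],[0,0,0]],
])

```text
time_s: 11.1
eef_pos: [578.2, 224.4, 108.6]
ee_rot: [0.233, 0.738, 0.605, 0.19]
force: [-0.2, -0.2, -0.3]
grip_width: 0.303
grip_force: 0.0
```

>>> apply_moves([
  [26,[-8.4,1.7,12.3],[0,0,0]],
  [26,[-16.9,3.4,24.6],[0,0,0]],
  [26,[-33.7,6.8,49],[0,0,0]],
  [26,[-56,11,82],[0,0,0]],
  [26,[-78,11,110],[0,0,0]],
  [26,[-118,-30,130],[0,0,0]],
  [26,[-150,-80,130],[0,0,0]],
  [26,[-160,-130,130],[0,0,0]],
  [26,[-160,-140,130],[0,0,0]],
  [26,[-160,-140,130],[0,0,0]],
])

```text
time_s: 12.1
eef_pos: [417.9, 81.8, 239.5]
ee_rot: [0.234, 0.739, 0.603, 0.19]
force: [0.4, 1.0, -0.3]
grip_width: 0.302
grip_force: 0.0
```

```bash
python3 - <<'E'
from h import *
t,_=snap('top','top3'); s,_=snap('side','side3')
c=lambda p,x,y:cv2.resize(p[y:y+75,x:x+50],(400,600),interpolation=cv2.INTER_CUBIC)
cv2.imwrite('pics/c5.png',np.hstack([c(t,121,152),c(s,168,97)]))
x=ctrl.sense();print(x['joints'],x['eef_pos'],x['ee_rot'])
E
```

```text
[-0.00261635 -0.23436986  2.12609086 -0.18573897  0.65619477  0.30914759] [418.73510854  84.06272618 239.45035121] [0.23307146 0.73800654 0.60399672 0.19029454]
```

View pics/c5.png

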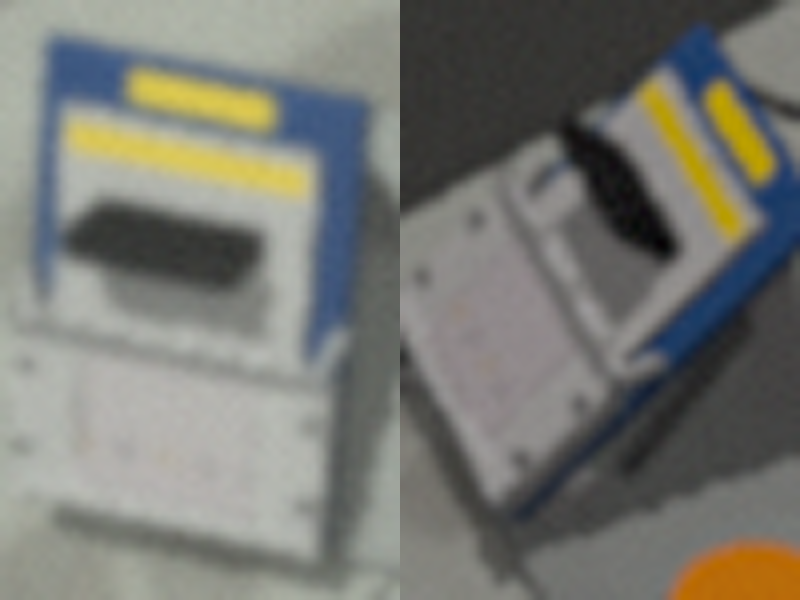

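```bash
python3 - <<'E'
from pk import *
np.set_printoptions(precision=2,suppress=True)
R=axes(np.radians(-11.4))
p2=lambda x,y,o:((x+.5)/8-.5+o[0],(y+.5)/8-.5+o[1])
for c,pk,A,B,O in(('top',[504.1,237.42,41.6],[(66,105),(321,155),(310,355)],[(52,37),(368,98),(202,101)],(121,152)),('side',[502.83,237.93,39.7],[(662,70),(765,222),(645,352)],[(700,25),(738,134)],(118,97))):
    pk=np.array(pk)
    f=lambda P,h:np.array([((onplane(c,[p2(*p,O)],pk+R[:,2]*h,R[:,2])-pk)[0]@R)[:2] for p in P])
    print(c,'plate',f(A,6).tolist(),'bed',f(B,0).tolist())
E
```

```text
top plate [[138.04513248984404, 45.932103633352284], [139.46659599547803, -43.10118610144213], [64.83443884022712, -45.47017091877781]] bed [[158.84753288550954, 54.426699996732374], [160.82521725899394, -55.556928579556875], [147.25666274831062, 1.2051165747065136]]
side plate [[137.58746885687043, 46.08188058602052], [140.87212926743064, -44.6177030765841], [73.40126665584921, -49.16241022533635]] bed [[158.20486953742466, 54.43654879513078], [148.00411472832548, 1.1142560332971887]]
```

```bash
python3 - <<'E'
from scipy.spatial.transform import Rotation as r
import numpy as np
y=np.array([.198,.980,0])
q=r.from_euler('z',60,degrees=True)*r.from_rotvec(np.radians(35)*y)
print(np.degrees(q.as_rotvec()))
from h import *
print((q*r.from_quat(ctrl.sense()['ee_rot'],scalar_first=True)).as_matrix().round(3))
E
```

```text
[-11.66065108  34.6936277   58.05369697]
[[-0.75   0.661  0.001]
 [ 0.661  0.75   0.   ]
 [-0.     0.001 -1.   ]]
```

>>> apply_moves([
  [85,[249,-219,-20],[-11.66,34.69,58.05]],
  [85,[249,-219,-20],[-11.66,34.69,58.05]],
  [85,[249,-219,-20],[-11.66,34.69,58.05]],
  [85,[249,-219,-20],[-11.66,34.69,58.05]],
  [85,[249,-219,-20],[-11.66,34.69,58.05]],
  [85,[249,-219,-20],[-11.66,34.69,58.05]],
  [85,[249,-219,-20],[-11.66,34.69,58.05]],
  [85,[249,-219,-20],[-11.66,34.69,58.05]],
  [85,[249,-219,-20],[-11.66,34.69,58.05]],
  [85,[249,-219,-20],[-11.66,34.69,58.05]],
  [85,[249,-219,-20],[-11.66,34.69,58.05]],
  [85,[249,-219,-20],[-11.66,34.69,58.05]],
])

```text
time_s: 13.4
eef_pos: [667.5, -133.5, 219.6]
ee_rot: [0.0, 0.353, 0.936, 0.0]
force: [-0.6, 0.3, -0.2]
grip_width: 0.991
grip_force: 0.0
```

```bash
python3 - <<'E'
from h import *
x=ctrl.sense();print(x['joints'],x['eef_pos'],x['ee_rot'])
s,d=snap('side','side4');t,_=snap('top','top4')
c=lambda p,x,y:cv2.resize(p[y:y+108,x:x+72],(400,600),interpolation=cv2.INTER_CUBIC)
cv2.imwrite('pics/c6.png',np.hstack([c(t,240,95),c(s,260,130)]))
E
```

```text
[-3.69291876e-01  6.74123714e-01  9.19850152e-01  6.51829596e-04
  1.54668300e+00 -1.21806456e+00] [ 667.5417289  -133.47067178  219.59089367] [4.70577538e-04 3.53228164e-01 9.35537032e-01 3.21938358e-04]
```

View pics/c6.png

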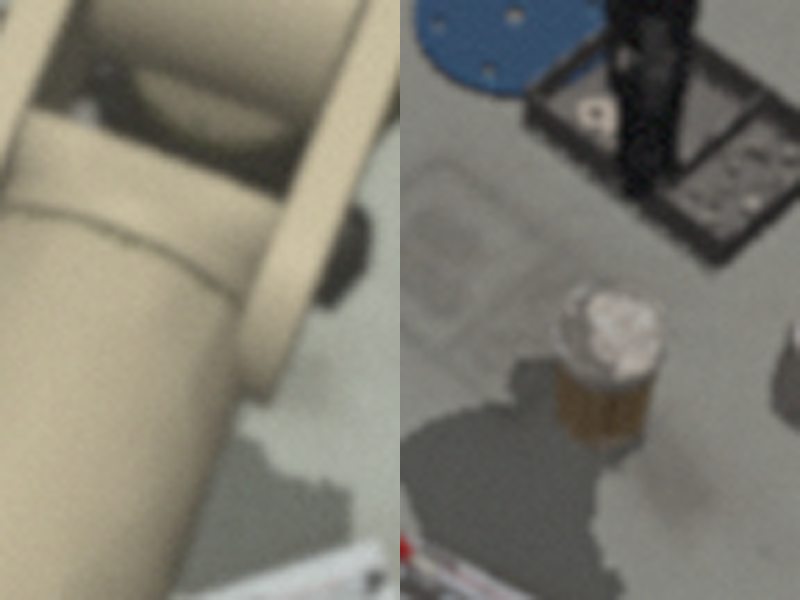

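>>> apply_moves([
  [85,[0,-1.8,-50],[0,0,0]],
  [85,[0,-1.8,-100],[0,0,0]],
  [85,[0,-1.8,-140],[0,0,0]],
  [85,[0,-1.8,-170],[0,0,0]],
  [85,[0,-1.8,-188],[0,0,0]],
  [70,[0,-1.8,-188],[0,0,0]],
  [60,[0,-1.8,-188],[0,0,0]],
  [50,[0,-1.8,-188],[0,0,0]],
  [45,[0,-1.8,-188],[0,0,0]],
  [45,[0,-1.8,-188],[0,0,0]],
  [45,[0,-1.8,-188],[0,0,0]],
], squeeze=40)

```text
time_s: 14.6
eef_pos: [668.7, -136.8, 33.5]
ee_rot: [0.002, 0.353, 0.936, 0.0]
force: [-0.2, -0.5, 8.0]
grip_width: 0.657
grip_force: 43.3
```

>>> apply_moves([
  [45,[0,0,15],[0,0,0]],
  [45,[0,0,50],[0,0,0]],
  [45,[0,0,90],[0,0,0]],
  [45,[0,0,110],[0,0,0]],
  [45,[0,0,110],[0,0,0]],
  [45,[0,0,110],[0,0,0]],
])

```text
time_s: 15.2
eef_pos: [667.4, -136.2, 141.0]
ee_rot: [-0.0, 0.353, 0.936, 0.0]
force: [-0.6, -1.0, -0.9]
grip_width: 0.652
grip_force: 42.8
```

```bash
python3 - <<'E'
from h import *
s,d=snap('side','side5')
c=lambda p,x,y:cv2.resize(p[y:y+108,x:x+108],(600,600),interpolation=cv2.INTER_CUBIC)
cv2.imwrite('pics/c7.png',c(s,240,100));print(ctrl.sense()['eef_pos'])
E
```

```text
[ 667.07959917 -136.06267035  140.00917736]
```

View pics/c7.png

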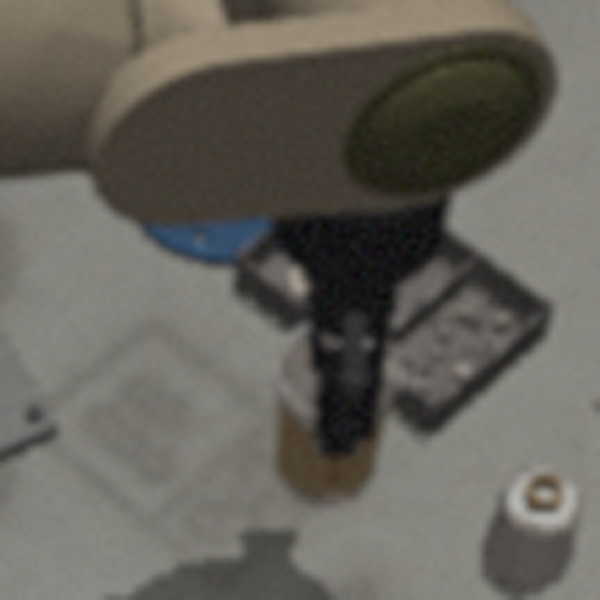

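>>> apply_moves([
  [45,[-20,30,0],[0,0,0]],
  [45,[-45,70,0],[0,0,0]],
  [45,[-70,110,0],[0,0,0]],
  [45,[-95,150,0],[0,0,0]],
  [45,[-120,190,0],[0,0,0]],
  [45,[-134,214,0],[0,0,0]],
  [45,[-140.1,224.4,0],[0,0,0]],
  [45,[-140.1,224.4,0],[0,0,0]],
  [45,[-140.1,224.4,0],[0,0,0]],
  [45,[-140.1,224.4,-30],[0,0,0]],
  [45,[-140.1,224.4,-50],[0,0,0]],
  [45,[-140.1,224.4,-56],[0,0,0]],
  [45,[-140.1,224.4,-56],[0,0,0]],
  [45,[-140.1,224.4,-56],[0,0,0]],
])

```text
time_s: 16.65
eef_pos: [528.4, 87.4, 86.1]
ee_rot: [0.001, 0.353, 0.936, 0.0]
force: [0.6, 0.7, -0.3]
grip_width: 0.654
grip_force: 42.9
```

```bash
python3 - <<'E'
from h import *
s,d=snap('side','side6');t,_=snap('top','top6');print(ctrl.sense()['eef_pos'])
c=lambda p,x,y:cv2.resize(p[y:y+75,x:x+50],(400,600),interpolation=cv2.INTER_CUBIC)
cv2.imwrite('pics/c8.png',np.hstack([c(t,170,170),c(s,188,130)]))
E
```

```text
[528.35199135  87.75986272  86.32367092]
```

View pics/c8.png

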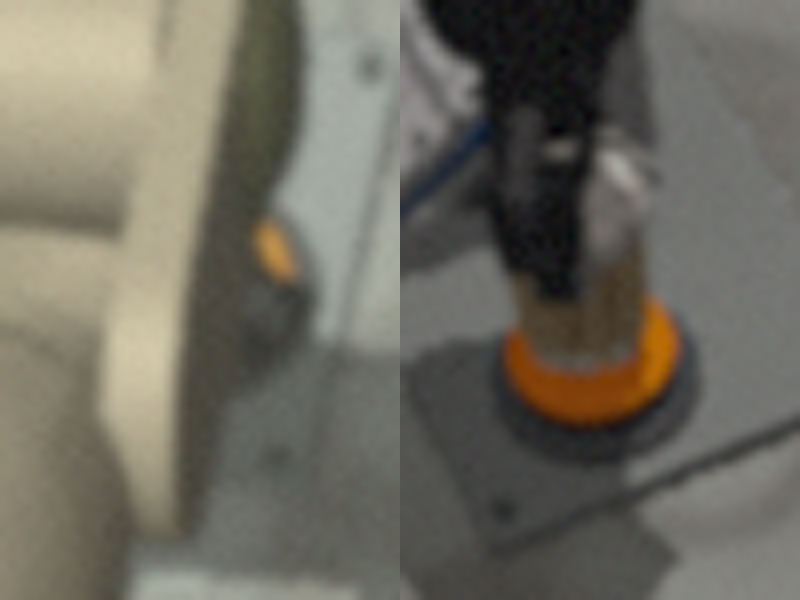

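```bash
python3 - <<'E'
from h import *
for z in(50,53): print(onz('side',[(210.5,169.4)],z), onz('side',[(211.5,173.7)],36), proj('side',[[525.9,86.5,z]]))
E
```

```text
[[528.13306346  92.20314223  50.        ]] [[526.08327946  86.56762836  36.        ]] [[211.00079608 170.99854506]]
[[527.1006891   90.23316264  53.        ]] [[526.08327946  86.56762836  36.        ]] [[210.90062172 170.40320635]]
```

>>> apply_moves([
  [45,[-1,-2,-8],[0,0,0]],
  [45,[-1,-2,-14],[0,0,0]],
  [45,[-1,-2,-17],[0,0,0]],
  [45,[-1,-2,-20],[0,0,0]],
  [45,[-1,-2,-23],[0,0,0]],
  [45,[-1,-2,-23],[0,0,0]],
  [45,[-1,-2,-23],[0,0,0]],
])

```text
time_s: 17.45
eef_pos: [526.6, 85.9, 62.5]
ee_rot: [-0.0, 0.353, 0.936, 0.0]
force: [-2.9, -1.7, 5.5]
grip_width: 0.654
grip_force: 43.6
```

>>> apply_moves([
  [45,[0,0,-3],[0,0,0]],
  [45,[0,0,-6],[0,0,0]],
  [45,[0,0,-8],[0,0,0]],
  [45,[0,0,-8],[0,0,0]],
  [45,[0,0,-8],[0,0,0]],
  [45,[0,0,-8],[0,0,0]],
])

```text
time_s: 18.05
eef_pos: [527.9, 85.4, 59.0]
ee_rot: [0.002, 0.352, 0.936, 0.0]
force: [-15.6, -3.9, 44.9]
grip_width: 0.653
grip_force: 47.9
```

>>> apply_moves([
  [45,[0,0,2],[0,0,0]],
  [45,[0,0,2],[0,0,0]],
  [45,[0,0,2],[0,0,0]],
  [45,[0,0,5],[0,0,0]],
  [45,[0,0,8],[0,0,0]],
  [45,[0,0,11],[0,0,0]],
  [45,[0,0,13],[0,0,0]],
  [45,[0,0,13],[0,0,0]],
  [45,[0,0,13],[0,0,0]],
])

```text
time_s: 18.95
eef_pos: [526.7, 86.1, 67.2]
ee_rot: [0.0, 0.353, 0.936, 0.0]
force: [0.2, -0.2, 2.4]
grip_width: 0.656
grip_force: 43.3
```

>>> apply_moves([
  [58,[0,0,0],[0,0,0]],
  [62,[0,0,0],[0,0,0]],
  [66,[0,0,0],[0,0,0]],
  [72,[0,0,0],[0,0,0]],
  [80,[0,0,0],[0,0,0]],
  [85,[0,0,0],[0,0,0]],
  [85,[0,0,0],[0,0,0]],
  [85,[0,0,15],[0,0,0]],
  [85,[0,0,35],[0,0,0]],
  [85,[0,0,70],[0,0,0]],
  [85,[0,0,110],[0,0,0]],
  [85,[0,0,140],[0,0,0]],
  [85,[-20,-40,150],[0,0,0]],
  [85,[-40,-80,150],[0,0,0]],
  [85,[-60,-120,150],[0,0,0]],
  [85,[-80,-160,150],[0,0,0]],
  [85,[-100,-200,150],[0,0,0]],
  [85,[-100,-240,150],[0,0,0]],
  [85,[-100,-240,150],[0,0,0]],
  [85,[-100,-240,150],[0,0,0]],
])

```text
time_s: 20.95
eef_pos: [426.4, -154.3, 217.2]
ee_rot: [-0.0, 0.353, 0.935, 0.0]
force: [-0.4, -0.2, -0.4]
grip_width: 0.995
grip_force: 0.0
```

```bash
python3 - <<'E'
from h import *
s,d=snap('side','side7');t,dt=snap('top','top7')
P=cloud('top',dt);yy,xx=np.mgrid[0:384,0:512];m=(dt>0)&(P[...,2]>100)&(P[...,2]<130)&(np.hypot(xx-195,yy-203)<22);q=P[m];print('tub top',len(q),np.median(q,0),q.std(0),'pad 527.9 90.2')
c=lambda p,x,y:cv2.resize(p[y:y+90,x:x+60],(400,600),interpolation=cv2.INTER_CUBIC)
cv2.imwrite('pics/c9.png',np.hstack([c(t,140,160),c(s,188,115)]))
E
```

```text
tub top 358 [525.64047852  88.63911609 111.78337914] [14.65136811 14.71982205  2.83257376] pad 527.9 90.2
```

View pics/c9.png

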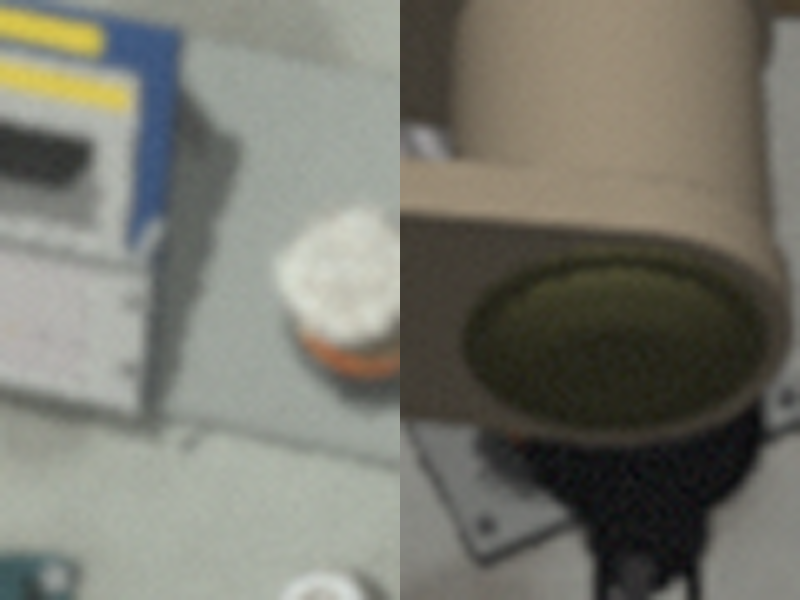

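The top view shows the tub upright on the pad, its top 36 mm higher than when it stood on the worktop, so the pad is up. It is within 3 mm of the pad's centre, and the plate is home.

```bash
python3 -c "
from rig import ctrl
print(ctrl.finish_job())"
```

```text
the job is handed in; nothing more can be done
None
```

The job is handed in at about 21 s, with no verdict shown: the plate measured home in the pocket and released, the pad was pressed to its stop (45 N) and came up again, and the tub stands upright within about 3 mm of its centre.

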